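Re-lay the swing-out tea tray

ROBOT

A 6-joint arm with a two-finger parallel gripper is mounted at the origin on the work surface. World frame = base frame: x ahead of the robot, y to its left, z up, the work surface at z = 0. Lengths are in m, angles in rad, forces in N, time in s.
With the tool pointing down it reaches from about 0.3 to 0.775 m from the base axis. Payload 14.6 kg.
Tool frame: the origin (TCP) lies on the centre line of the jaws, within the pads' length; the fingertips stand 25 mm ahead of it and the grasp point (between the pads) lies 6 mm ahead of it (ctrl.tip_reach is the distance from the TCP to the fingertips, in m); z points along the fingers, y is the line along which they close (so a half turn about z gives the same grasp; the last joint's range is limited). The gripper opens to 94 mm and grips with 3 to 60 N. Pads are 16 mm wide; open, the fingers measure 119 mm over their backs; the gripper's body (75 mm by 177 mm) begins 78 mm behind the grasp point.
Start: joints at [1.245, 0.3, 1.521, -0, 1.321, -0.067], TCP at [0.141, 0.532, 0.23] pointing down, gripper open.
Joint ranges: [-3.03, 3.03], [-0.79, 2.21], [0.23, 2.52], [-1.04, 4.18], [0, 3.07], [-2.55, 2.55]. Speed limits (rad/s): [2.22, 2.22, 2.57, 3.14, 3.14, 3.14].

INTERFACE

Orientations are given as [roll, pitch, yaw] about the fixed x, y, z axes, in that order (R = Rz(yaw) Ry(pitch) Rx(roll)).
In Python, from station import ctrl gives the robot as it stands. The module is installed in compiled form; this text tells all that it offers.
- The arm moves only by the tool apply_moves, never from a script. Its argument "deltas" is a list of rows, each a list of 7 numbers: the closure in counts, from 0 (fully open) to 255 (shut), then the shift along the world's x, y, z in cm, then the turn, a rotation vector about the world's x, y, z in rad. In form: [[jaw, tx, ty, tz, ax, ay, az], ...]. A call has 1 to 10 rows; each row shifts and turns the commanded pose from where the row before left it; what a row does not reach is not made up. A row lasts 1/10 s, in which the tool goes at most 50 mm and 8.59 degrees, less where a joint would pass 70% of its speed; a pose out of reach is approached as far as the arm can. A call with a gripper value outside its range is refused whole. The fingers move at their own pace and stop on an object; "grip_force" is the grip in N (left out, the last holds). Time passes only in rows, so rows that do not move let the fingers close. It gives the time, the measured TCP pose, the force, the opening and the grip force at its end, in the units of the state.
- ctrl.get_obs(): the state, without advancing time (a new reading comes with each control period).
- ctrl.camera(name): name is "scene" or "top" or "wrist"; returns a dict with "img" (480x640x3 uint8, red, green, blue), "K" (3x3 intrinsics, pixels), "pose" (4x4, takes a point from camera to world coordinates); the wrist camera has in their place "hand_eye" (4x4, takes a point from camera to tool coordinates, whose origin is the TCP and whose axes are the flange's). Camera axes: x right, y up, looking along -z (the intrinsics and any distortion apply to the point x, -y, -z); pixel columns grow to the right and rows downward; lengths in m; the calibration is good to about 2 mm. A picture is of the moment at which its call begins: read the wrist's pose just before it. There is no depth.
- ctrl.hand_in(): hands the job in; it is judged then, once.
The state is a dict: "time_s": time; "qpos": joint angles; "joint_vel": joint speeds; "tau": joint torques, N m; "ee_pos": TCP position; "eef_rot": TCP orientation; "force": force on the tool from outside, world axes, zero at the start; "moment": the same for the moment, N m; "grip_width": finger opening in m; "grip_force": force on a finger pad.
Only numpy, scipy, OpenCV 4.12 (cv2) and the standard library are available. Lean on these libraries where they do the work, as an engineer would, in place of code of your own. Each camera call takes 0.05 s, during which the arm holds its last target. There are 200 camera calls.

TASK

The swing-out tea tray has been left askew by the last guests: push it round on its pin (a push near its free corner does it best) until the pointer lines up with the near brass strip, then with it there lay every wooden coaster from the ledge in a well of its own and press each one down until it sits level and fully home on the well's floor. When all are home, ease the tray round, without flinging it, until its pointer lines up with the far brass strip, ready for guests, and leave the glasses, teapot, jar and other things on the ledge undisturbed.

Things in the scene. Friction and masses are not known exactly. Their poses are not given: they have to be found in the camera images.
- tray (a joint): tray's heading about its pin, in rad: 0 with the pointer in line with the near strip, 0.70 with the far strip, growing as the free end swings away from the robot (anticlockwise from above). It turns stiffly (about 0.45 N m, some 2 N at the free corner) and stays where it is left
- pin (a point): fixed steel pin through the tray near one corner, on the pivot axis, 30 mm above the ledge; head 26 mm across. Its axes are fixed to the ledge and are those of the tray at heading 0: x along the tray to its free end (robot's right), y away from the robot, z up
- tray_corner (a point): free corner of the tray on the robot's side, across from the pin: outer corner of the rim's top edge, tray axes. The aluminium tray is 249 x 229 mm, outside x -25 to 224, y -204 to 25 mm from the pin in its own axes, with an upright rim 5 mm thick all round; underside 6, deck 20, rim top 40 mm above the ledge; wells at x 65 and 160, y -45 and -140 mm
- tray_pointer (a point): tip of the small brass pointer, 10 mm wide, that sticks 18 mm out of the tray's free corner straight away from the pin, 321 mm from the pin axis and 8 mm above the ledge; axes of the tray
- strip_near (a point): middle of the near strip, a brass bar 30 x 10 mm inlaid in the ledge, pointing at the pin and 337 mm from it; of the two strips the one nearer the robot. The pointer in line with it, just short of it, means heading 0
- strip_far (a point): middle of the far strip, a like brass bar 337 mm from the pin, farther from the robot, joined to the near one by a thin dark arc. The pointer in line with it means heading 0.70
- well1 (a point): centre of the floor of a round well in the tray, 71 mm across, 10 mm deep, floor 10 mm above the ledge; takes any one coaster; axes turn with the tray. Three sprung steel balls jut 5 mm from its wall, 6.5 mm above its floor: a coaster just laid in perches on them 5 to 6 mm high; a push of 5 to 12 N on its middle takes it past them to the floor, its top then 6 mm above the deck
- well2 (a point): centre of the floor of a round well in the tray, 71 mm across, 10 mm deep, floor 10 mm above the ledge; takes any one coaster; axes turn with the tray. Three sprung steel balls jut 5 mm from its wall, 6.5 mm above its floor: a coaster just laid in perches on them 5 to 6 mm high; a push of 5 to 12 N on its middle takes it past them to the floor, its top then 6 mm above the deck
- well3 (a point): centre of the floor of a round well in the tray, 71 mm across, 10 mm deep, floor 10 mm above the ledge; takes any one coaster; axes turn with the tray. Three sprung steel balls jut 5 mm from its wall, 6.5 mm above its floor: a coaster just laid in perches on them 5 to 6 mm high; a push of 5 to 12 N on its middle takes it past them to the floor, its top then 6 mm above the deck
- well4 (a point): centre of the floor of a round well in the tray, 71 mm across, 10 mm deep, floor 10 mm above the ledge; takes any one coaster; axes turn with the tray. Three sprung steel balls jut 5 mm from its wall, 6.5 mm above its floor: a coaster just laid in perches on them 5 to 6 mm high; a push of 5 to 12 N on its middle takes it past them to the floor, its top then 6 mm above the deck
- coaster1_mid (a point): loose round wooden coaster, 66 mm across, 16 mm thick, about 60 g, its lowest 5 mm bevelled in to 60 mm across. The point is the middle of the disc, half-way up (8 mm above its underside); z is its upward axis. Starts flat on the ledge. None if this coaster is absent (2 to 4 of the 4 are there)
- coaster2_mid (a point): loose round wooden coaster, 66 mm across, 16 mm thick, about 60 g, its lowest 5 mm bevelled in to 60 mm across. The point is the middle of the disc, half-way up (8 mm above its underside); z is its upward axis. Starts flat on the ledge. None if this coaster is absent (2 to 4 of the 4 are there)
- coaster3_mid (a point): loose round wooden coaster, 66 mm across, 16 mm thick, about 60 g, its lowest 5 mm bevelled in to 60 mm across. The point is the middle of the disc, half-way up (8 mm above its underside); z is its upward axis. Starts flat on the ledge. None if this coaster is absent (2 to 4 of the 4 are there)
- coaster4_mid (a point): loose round wooden coaster, 66 mm across, 16 mm thick, about 60 g, its lowest 5 mm bevelled in to 60 mm across. The point is the middle of the disc, half-way up (8 mm above its underside); z is its upward axis. Starts flat on the ledge. None if this coaster is absent (2 to 4 of the 4 are there)
- glass1: clear etched tea glass standing loose in the row of four, 62 mm across at the rim, 90 mm tall; origin at the middle of its underside. Not to be disturbed
- glass2: clear etched tea glass standing loose in the row of four, 62 mm across at the rim, 90 mm tall; origin at the middle of its underside. Not to be disturbed
- glass3: clear etched tea glass standing loose in the row of four, 62 mm across at the rim, 90 mm tall; origin at the middle of its underside. Not to be disturbed
- glass4: clear etched tea glass standing loose in the row of four, 62 mm across at the rim, 90 mm tall; origin at the middle of its underside. Not to be disturbed
- teapot: stainless teapot, body 132 mm across, 114 mm tall, with its lid flipped up to 190 mm, spout out to 134 mm along its x; origin under its middle. Not to be disturbed
- sugar_jar: red plastic sugar jar with a twist cap, 72 mm across, 94 mm tall; origin under its middle. Not to be disturbed
- tea_tin: square tea tin, 75 x 75 x 122 mm; origin under its middle. Not to be disturbed
- date_bowl: small blue bowl, 96 mm across at the rim, 40 mm tall; origin under its middle. Not to be disturbed
Not all that is in view belongs to the job. Leave any orange or turquoise look-alike of the part that bears coaster3_mid alone. Leave any purple look-alike of the part that bears coaster4_mid alone.

How it is judged:
On the way, in this order (a step that is already met when the one before it is completed fails the run):
1. the tray's pointer is lined up with the near strip (heading within 0.05 rad of 0) (value of joint tray between -0.05 and 0.05 rad), for 0.3 s.
2. with the tray still at the near strip (within 0.1 rad), every coaster there is lies level and fully home in a well (value of joint tray between -0.1 and 0.1 rad and ((horizontal distance between coaster1_mid and well1 below 0.004 m and z of coaster1_mid in the frame of well1 below 0.0102 m) or (horizontal distance between coaster1_mid and well2 below 0.004 m and z of coaster1_mid in the frame of well2 below 0.0102 m) or (horizontal distance between coaster1_mid and well3 below 0.004 m and z of coaster1_mid in the frame of well3 below 0.0102 m) or (horizontal distance between coaster1_mid and well4 below 0.004 m and z of coaster1_mid in the frame of well4 below 0.0102 m)) and angle between each of coaster1_mid, coaster2_mid, coaster3_mid, coaster4_mid's own z axis and vertical below 0.05 rad and ((horizontal distance between coaster2_mid and well1 below 0.004 m and z of coaster2_mid in the frame of well1 below 0.0102 m) or (horizontal distance between coaster2_mid and well2 below 0.004 m and z of coaster2_mid in the frame of well2 below 0.0102 m) or (horizontal distance between coaster2_mid and well3 below 0.004 m and z of coaster2_mid in the frame of well3 below 0.0102 m) or (horizontal distance between coaster2_mid and well4 below 0.004 m and z of coaster2_mid in the frame of well4 below 0.0102 m)) and ((horizontal distance between coaster3_mid and well1 below 0.004 m and z of coaster3_mid in the frame of well1 below 0.0102 m) or (horizontal distance between coaster3_mid and well2 below 0.004 m and z of coaster3_mid in the frame of well2 below 0.0102 m) or (horizontal distance between coaster3_mid and well3 below 0.004 m and z of coaster3_mid in the frame of well3 below 0.0102 m) or (horizontal distance between coaster3_mid and well4 below 0.004 m and z of coaster3_mid in the frame of well4 below 0.0102 m)) and ((horizontal distance between coaster4_mid and well1 below 0.004 m and z of coaster4_mid in the frame of well1 below 0.0102 m) or (horizontal distance between coaster4_mid and well2 below 0.004 m and z of coaster4_mid in the frame of well2 below 0.0102 m) or (horizontal distance between coaster4_mid and well3 below 0.004 m and z of coaster4_mid in the frame of well3 below 0.0102 m) or (horizontal distance between coaster4_mid and well4 below 0.004 m and z of coaster4_mid in the frame of well4 below 0.0102 m))), for 0.3 s.
3. the tray's pointer is lined up with the far strip (heading within 0.05 rad of 0.70) (value of joint tray between 0.65 and 0.75 rad), for 0.2 s.
At the end, for the whole second after the job is handed in: The tray stands still with its heading within 0.05 rad of 0.70 (pointer in line with the far strip), and every coaster that is there sits in a well of its own: centred within 4 mm, its underside within about 2 mm of the well's floor, level within 0.05 rad (all of step 3 and velocity of joint tray between -0.05 and 0.05 rad/s and ((horizontal distance between coaster1_mid and well1 below 0.004 m and z of coaster1_mid in the frame of well1 below 0.0102 m) or (horizontal distance between coaster1_mid and well2 below 0.004 m and z of coaster1_mid in the frame of well2 below 0.0102 m) or (horizontal distance between coaster1_mid and well3 below 0.004 m and z of coaster1_mid in the frame of well3 below 0.0102 m) or (horizontal distance between coaster1_mid and well4 below 0.004 m and z of coaster1_mid in the frame of well4 below 0.0102 m)) and angle between each of coaster1_mid, coaster2_mid, coaster3_mid, coaster4_mid's own z axis and vertical below 0.05 rad and ((horizontal distance between coaster2_mid and well1 below 0.004 m and z of coaster2_mid in the frame of well1 below 0.0102 m) or (horizontal distance between coaster2_mid and well2 below 0.004 m and z of coaster2_mid in the frame of well2 below 0.0102 m) or (horizontal distance between coaster2_mid and well3 below 0.004 m and z of coaster2_mid in the frame of well3 below 0.0102 m) or (horizontal distance between coaster2_mid and well4 below 0.004 m and z of coaster2_mid in the frame of well4 below 0.0102 m)) and ((horizontal distance between coaster3_mid and well1 below 0.004 m and z of coaster3_mid in the frame of well1 below 0.0102 m) or (horizontal distance between coaster3_mid and well2 below 0.004 m and z of coaster3_mid in the frame of well2 below 0.0102 m) or (horizontal distance between coaster3_mid and well3 below 0.004 m and z of coaster3_mid in the frame of well3 below 0.0102 m) or (horizontal distance between coaster3_mid and well4 below 0.004 m and z of coaster3_mid in the frame of well4 below 0.0102 m)) and ((horizontal distance between coaster4_mid and well1 below 0.004 m and z of coaster4_mid in the frame of well1 below 0.0102 m) or (horizontal distance between coaster4_mid and well2 below 0.004 m and z of coaster4_mid in the frame of well2 below 0.0102 m) or (horizontal distance between coaster4_mid and well3 below 0.004 m and z of coaster4_mid in the frame of well3 below 0.0102 m) or (horizontal distance between coaster4_mid and well4 below 0.004 m and z of coaster4_mid in the frame of well4 below 0.0102 m))); the robot touches nothing.
It fails at once if a glass shifted by more than 50 mm or tipped over (distance of any of glass1, glass2, glass3, glass4 from where it was at the start of the episode above 0.05 m or angle between any of glass1, glass2, glass3, glass4's own z axis and vertical above 0.5 rad).
It fails at once if the teapot, sugar jar, tea tin or bowl shifted by more than 50 mm or tipped over (distance of any of teapot, sugar_jar, tea_tin, date_bowl from where it was at the start of the episode above 0.05 m or angle between any of teapot, sugar_jar, tea_tin, date_bowl's own z axis and vertical above 0.5 rad).
It fails at once if the tray is flung round (faster than 2 rad/s) (velocity of joint tray above 2 rad/s or velocity of joint tray below -2 rad/s).
Of coaster1, coaster2, coaster3, coaster4 only 2 to 4 are there at a start; the rules pass over those that are not, and their reading is None.
At some moment in a run one of coaster1, coaster2, coaster3, coaster4 may be knocked a few centimetres aside while the robot is not near it.
Once in a run the grip may slacken for a moment while it holds something.
It also fails if it takes over 210 s, if anything falls off the work surface, if the arm or the gripper's body presses on something with over 40 N, if the wrist force passes 120 N, or if a joint passes its speed limit or range.

## Working session

There is one attempt and no reset: what is moved stays moved. The work goes in short steps, Python scripts to look and compute and a tool call to move; the robot and the scene stay as the last step left them, time stands still between calls to the robot, and variables do not carry over. Pictures are saved under pics/ and viewed, at most 14 in all, crops included, and the job is handed in when it is done.

Besides the shell and the picture viewer there is one more tool, called after "Emit:" in YAML: its name, and indented under it one key for each argument. apply_moves: Moves the arm, as the interface text tells. Its arguments: {"type":"object","properties":{"deltas":{"type":"array"},"grip_force":{"type":"number"}},"required":["deltas"]}

```bash
mkdir -p pics; cat > h.py <<'E'
import numpy as np, cv2
from station import ctrl
def cam(n,save=None):
    o=ctrl.get_obs(); c=ctrl.camera(n)
    if n=="wrist":
        from scipy.spatial.transform import Rotation as R
        T=np.eye(4);T[:3,:3]=R.from_euler('xyz',o['eef_rot']).as_matrix();T[:3,3]=o['ee_pos']
        c['pose']=T@np.array(c['hand_eye'])
    if save: cv2.imwrite('pics/'+save,c['img'][:,:,::-1])
    return c
def ray(c,u,v,z):
    K=np.array(c['K']);P=np.array(c['pose'])
    d=P[:3,:3]@np.array([(u-K[0,2])/K[0,0],-(v-K[1,2])/K[1,1],-1])
    o=P[:3,3]; return o+d*(z-o[2])/d[2]
def proj(c,p):
    K=np.array(c['K']);P=np.array(c['pose'])
    q=P[:3,:3].T@(np.array(p)-P[:3,3]); return K[0,0]*q[0]/-q[2]+K[0,2],K[1,1]*-q[1]/-q[2]+K[1,2]
E
python3 - <<'E'
from h import *
for n in("top","scene"):
    c=cam(n,n+"0.png");print(n,[k for k in c],np.round(c['K'],1).tolist(),np.round(c['pose'],3).tolist(),c.get('dist'))
print(ctrl.get_obs())
E
```

```text
top ['img', 'K', 'pose'] [[526.9, 0.0, 325.1], [0.0, 526.9, 237.1], [0.0, 0.0, 1.0]] [[0.028, 0.997, -0.078, 0.383], [-1.0, 0.029, 0.01, 0.011], [0.012, 0.078, 0.997, 1.345], [0.0, 0.0, 0.0, 1.0]] None
scene ['img', 'K', 'pose'] [[563.6, 0.0, 313.5], [0.0, 563.6, 242.3], [0.0, 0.0, 1.0]] [[-0.515, -0.648, 0.561, 1.298], [0.857, -0.391, 0.336, 0.496], [0.002, 0.654, 0.757, 1.13], [0.0, 0.0, 0.0, 1.0]] None
{'time_s': 0.1, 'qpos': array([ 1.24539169e+00,  3.00397119e-01,  1.52151263e+00,  6.71210233e-07,
        1.32071521e+00, -6.66058982e-02]), 'joint_vel': array([-0.00012839, -0.00050935, -0.002339  ,  0.00084723,  0.00256369,
       -0.00097998]), 'tau': array([ 9.67915003e-05, -5.32637215e+01, -3.53291881e+01,  7.09998817e-02,
        2.34329794e-02, -4.96464327e-05]), 'ee_pos': array([0.14069376, 0.53148154, 0.22995586]), 'eef_rot': array([-3.14056268e+00, -6.93558010e-05,  2.88279371e+00]), 'force': array([0.10987801, 0.63647064, 0.61307715]), 'moment': array([ 0.00503901, -0.03190501, -0.05210745]), 'grip_force': 0.0, 'grip_width': 0.09381360247681493}
```

View pics/top0.png

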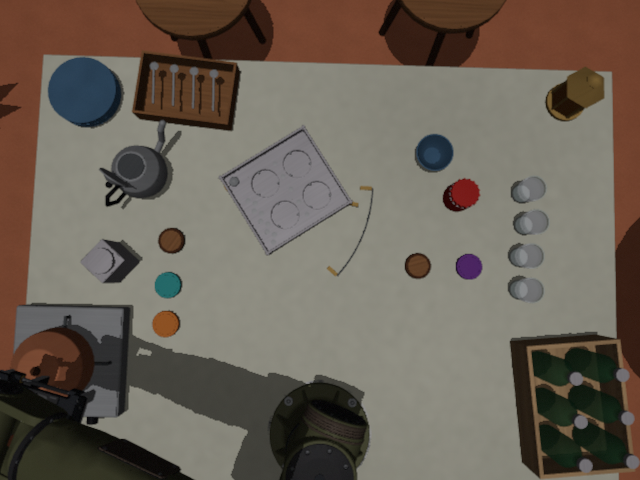

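View pics/scene0.png

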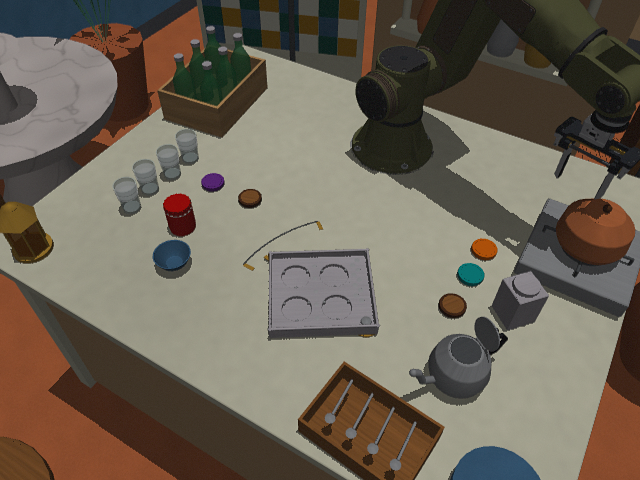

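```bash
cat > m.py <<'E'
from h import *
def blobs(c,lo,hi,amin,z,roi=None):
    hsv=cv2.cvtColor(c['img'],cv2.COLOR_RGB2HSV); m=cv2.inRange(hsv,np.array(lo),np.array(hi))
    n,l,s,ce=cv2.connectedComponentsWithStats(m)
    out=[]
    for i in range(1,n):
        u,v=ce[i]
        if s[i,4]>=amin and(roi is None or roi[0]<u<roi[2] and roi[1]<v<roi[3]):
            out.append((np.round(ce[i],1).tolist(),s[i].tolist(),np.round(ray(c,u,v,z),4).tolist()))
    return out
E
python3 - <<'E'
from m import *
c=cam("top")
hsv=cv2.cvtColor(c['img'],cv2.COLOR_RGB2HSV)
for p in[(172,240),(417,265),(366,188),(333,270),(355,205),(235,182),(250,210)]:print(p,hsv[p[1],p[0]],ray(c,*p,0.016).round(3))
print("coast");[print(b) for b in blobs(c,(3,80,30),(14,255,160),80,.016,(60,140,500,360))]
print("brass");[print(b) for b in blobs(c,(14,90,90),(28,255,255),6,0.0,(210,120,400,300))]
im=cv2.resize(c['img'][110:290,200:400],None,fx=4,fy=4,interpolation=cv2.INTER_CUBIC)[:600]
im=c['img'][115:285,205:395];im=cv2.resize(im,None,fx=3.5,fy=3.5,interpolation=cv2.INTER_CUBIC);cv2.imwrite('pics/crop1.png',im[:,:,::-1])
E
```

```text
(172, 240) [ 13 150  90] [0.469 0.383 0.016]
(417, 265) [ 13 148  93] [ 0.423 -0.236  0.016]
(366, 188) [ 19 145 123] [ 0.616 -0.103  0.016]
(333, 270) [ 19 135 125] [ 0.405 -0.025  0.016]
(355, 205) [ 19 142 115] [ 0.571 -0.076  0.016]
(235, 182) [110   8  99] [0.621 0.231 0.016]
(250, 210) [144  10 131] [0.551 0.19  0.016]
coast
([171.0, 240.2], [159, 228, 25, 25, 503], [0.4684, 0.3856, 0.016])
([417.2, 265.3], [405, 253, 25, 25, 497], [0.4228, -0.2368, 0.016])
([165.4, 323.5], [152, 311, 28, 27, 569], [0.2602, 0.3891, 0.016])
brass
([365.4, 187.6], [360, 186, 12, 4, 42], [0.6197, -0.1028, 0.0])
([354.5, 203.9], [352, 202, 6, 5, 23], [0.5765, -0.0757, 0.0])
([331.6, 270.5], [327, 266, 10, 10, 38], [0.4038, -0.0214, 0.0])
```

View pics/crop1.png

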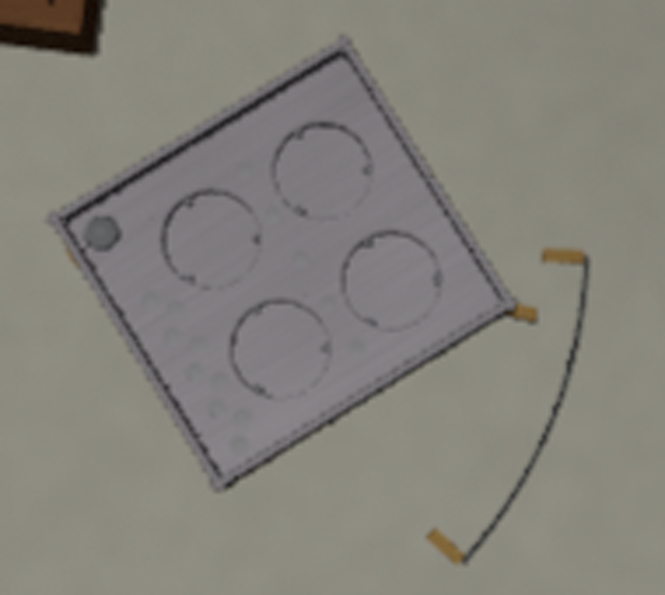

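Two wooden coasters are at about (0.468, 0.386) and (0.423, -0.237). The strips put the pin at about (0.6235, 0.234), and the tray heading is about 0.56. I'll push the near rim from inside, near its free corner.

Emit:
apply_moves:
  deltas:
    - [255, 2.92, -3.7, 0, 0, 0, 0.1]
    - [255, 2.92, -3.7, 0, 0, 0, 0.1]
    - [255, 2.92, -3.7, 0, 0, 0, 0.1]
    - [255, 2.92, -3.7, 0, 0, 0, 0.1]
    - [255, 2.92, -3.7, 0, 0, 0, 0]
    - [255, 2.92, -3.7, 0, 0, 0, 0]
    - [255, 2.92, -3.7, 0, 0, 0, 0]
    - [255, 2.92, -3.7, 0, 0, 0, 0]
    - [255, 2.92, -3.7, 0, 0, 0, 0]
    - [255, 2.92, -3.7, 0, 0, 0, 0]

```text
time_s: 1.15
ee_pos: [0.4336, 0.1599, 0.2305]
eef_rot: [3.142, 0.0, -3.0]
force: [0.1, 0.4, -0.6]
grip_width: 0.0172
grip_force: 0.0
```

Emit:
apply_moves:
  deltas:
    - [255, 2.92, -3.7, 0, 0, 0, 0]
    - [255, 2.92, -3.7, 0, 0, 0, 0]
    - [255, 2.92, -3.7, 0, 0, 0, 0]
    - [255, 2.92, -3.7, 0, 0, 0, 0]
    - [255, 2.92, -3.7, 0, 0, 0, 0]
    - [255, 0, 0, -5, 0, 0, 0]
    - [255, 0, 0, -5, 0, 0, 0]
    - [255, 0, 0, -2, 0, 0, 0]
    - [255, 0, 0, 0, 0, 0, 0]

```text
time_s: 2.05
ee_pos: [0.5772, -0.0233, 0.1071]
eef_rot: [3.14, -0.006, -3.001]
force: [0.3, 0.4, 1.1]
grip_width: 0.0003
grip_force: 0.0
```

```bash
python3 - <<'E'
from m import *
o=ctrl.get_obs();print(o['time_s'],o['ee_pos'],o['eef_rot'],o['force'],o['grip_width'])
c=cam("wrist","w1.png");print(np.round(c['pose'],3).tolist(),np.round(c['K'],1).tolist())
P=np.array([.6235,.2341,0]);
print(proj(c,[.579,-.024,.02]))
E
```

```text
2.05 [ 0.57718275 -0.02329255  0.10714004] [ 3.14013262 -0.00587748 -3.00061454] [0.31005142 0.39942334 1.05802673] 0.000295047048883998
[[-0.142, -0.951, -0.273, 0.497], [0.99, -0.136, -0.04, -0.035], [0.001, -0.276, 0.961, 0.263], [0.0, 0.0, 0.0, 1.0]] [[396.4, 0.0, 317.3], [0.0, 396.4, 234.0], [0.0, 0.0, 1.0]]
(np.float64(316.29026980658506), np.float64(253.65115898323307))
```

View pics/w1.png

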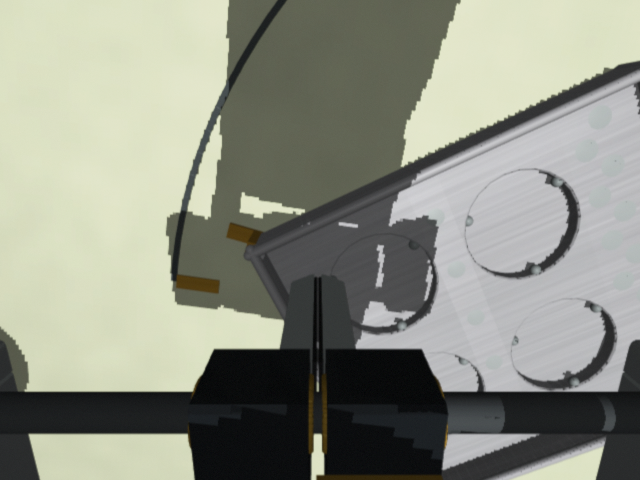

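Emit:
apply_moves:
  deltas:
    - [255, 0, 0, -3, 0, 0, 0]
    - [255, 0, 0, -2.6, 0, 0, 0]
    - [255, -0.6, -0.6, 0, 0, 0, 0]
    - [255, -1.05, 0.23, 0, 0, 0, -0.04]
    - [255, -1.04, 0.27, 0, 0, 0, -0.04]
    - [255, -1.03, 0.31, 0, 0, 0, -0.04]
    - [255, -1.01, 0.355, 0, 0, 0, -0.04]
    - [255, -1.0, 0.395, 0, 0, 0, -0.04]
    - [255, -0.98, 0.435, 0, 0, 0, -0.04]
    - [255, -0.965, 0.475, 0, 0, 0, -0.04]

```text
time_s: 3.1
ee_pos: [0.5031, -0.005, 0.0575]
eef_rot: [3.141, 0.005, 3.001]
force: [1.1, -0.0, 0.7]
grip_width: 0.0006
grip_force: 0.9
```

Emit:
apply_moves:
  deltas:
    - [255, -0.945, 0.51, 0, 0, 0, -0.04]
    - [255, -0.92, 0.55, 0, 0, 0, -0.04]
    - [255, -0.9, 0.59, 0, 0, 0, -0.04]
    - [255, -0.875, 0.62, 0, 0, 0, -0.04]
    - [255, -0.85, 0.66, 0, 0, 0, -0.04]
    - [255, 0, 0, 0, 0, 0, 0]

```text
time_s: 3.7
ee_pos: [0.4576, 0.0248, 0.0568]
eef_rot: [3.141, 0.003, 2.803]
force: [0.2, 0.6, 0.3]
grip_width: 0.0006
grip_force: 0.0
```

```bash
cat > hd.py <<'E'
from m import *
c=cam("top")
P=np.array([.6235,.2341])
o=ctrl.get_obs();print(o['time_s'],o['ee_pos'],o['force'])
for b in blobs(c,(14,80,70),(28,255,255),5,0.006,(200,120,400,320)):
    d=np.array(b[2][:2])-P; a=np.arctan2(d[1],d[0]);print(b[1],b[2],'r',np.hypot(*d).round(4),'head',(a+np.deg2rad(130.69)).round(4))
E
python3 hd.py
```

```text
3.75 [0.45798847 0.02456435 0.05651847] [-0.55675916  0.64945345 -0.36937106]
[360, 186, 12, 4, 43] [0.6187, -0.1025, 0.006] r 0.3366 head 0.6959
```

Emit:
apply_moves:
  deltas:
    - [255, 0.5, 0, 3, 0, 0, 0]
    - [255, 0, 0, 5, 0, 0, 0]
    - [255, 2, 0, 5, 0, 0, 0]
    - [255, 0, 0, 0, 0, 0, 0]

```text
time_s: 4.15
ee_pos: [0.4844, 0.0241, 0.1879]
eef_rot: [3.138, 0.011, 2.804]
force: [0.1, -0.1, -1.4]
grip_width: 0.0005
grip_force: 0.0
```

```bash
python3 - <<'E'
from m import *
c=cam("wrist","w2.png")
P=np.array([.6235,.2341])
for b in blobs(c,(10,120,60),(25,255,255),60,0.004,(0,0,640,340)):
    d=np.array(b[2][:2])-P; a=np.arctan2(d[1],d[0]);print(b[0],b[1],b[2],'r',np.hypot(*d).round(4),'head',(a+np.deg2rad(130.69)).round(4))
E
```

```text
[232.4, 140.0] [214, 129, 37, 23, 420] [0.4027, -0.0217, 0.004] r 0.3379 head -0.0019
[249.3, 180.4] [240, 173, 21, 15, 211] [0.4386, -0.0212, 0.004] r 0.3152 head 0.0834
[17.6, 249.1] [0, 215, 44, 66, 2105] [0.4272, -0.2415, 0.004] r 0.5145 head 0.3187
```

View pics/w2.png

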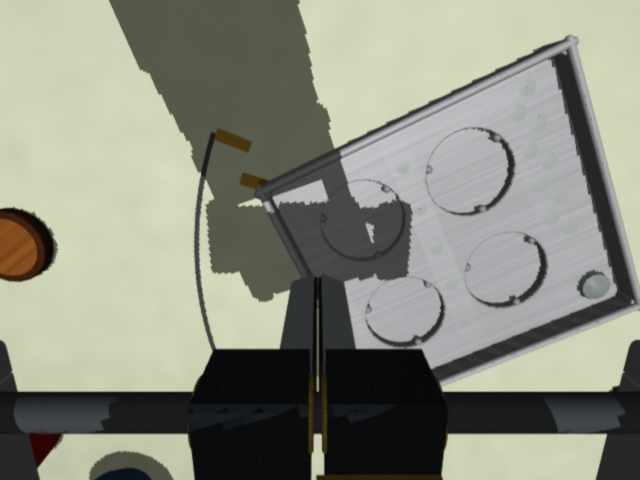

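Emit:
apply_moves:
  deltas:
    - [255, -1.5, 0.05, -4.5, 0, 0, 0]
    - [255, 0, 0, -4.5, 0, 0, 0]
    - [255, 0, 0, -4.2, 0, 0, 0]
    - [255, 0, 0, 0, 0, 0, 0]
    - [255, -1.2, 0, 0, 0, 0, 0]
    - [255, -0.82, 0.69, 0, 0, 0, -0.04]
    - [255, -0.8, 0.71, 0, 0, 0, -0.04]
    - [255, -0.02, 0.02, 0, 0, 0, 0]
    - [255, 0, 0, 0, 0, 0, 0]

```text
time_s: 5.1
ee_pos: [0.4372, 0.0391, 0.0487]
eef_rot: [-3.141, -0.001, 2.725]
force: [-0.2, -0.1, 0.4]
grip_width: 0.0001
grip_force: 0.0
```

Emit:
apply_moves:
  deltas:
    - [255, 0.5, 0, 3, 0, 0, 0]
    - [60, 0, 0, 5, 0, 0, 0]
    - [0, 0, 0, 5, 0, 0, 0]
    - [0, 0, 0, 0, 0, 0, 0]

```text
time_s: 5.5
ee_pos: [0.4447, 0.039, 0.1846]
eef_rot: [3.138, 0.008, 2.724]
force: [0.3, -0.3, -1.1]
grip_width: 0.0211
grip_force: 0.0
```

```bash
cat > wh.py <<'E'
from m import *
c=cam("wrist","w3.png")
P=np.array([.6235,.2341])
for b in blobs(c,(10,120,60),(25,255,255),60,0.004,(0,0,640,340)):
    d=np.array(b[2][:2])-P; a=np.arctan2(d[1],d[0]);print(b[0],b[1],b[2],'r',np.hypot(*d).round(4),'head',(a+np.deg2rad(130.69)).round(4))
E
python3 wh.py; python3 hd.py
```

```text
[243.8, 197.5] [215, 189, 62, 19, 609] [0.406, -0.0125, 0.004] r 0.3288 head -0.0126
[27.9, 315.6] [0, 285, 62, 61, 2968] [0.4246, -0.2491, 0.004] r 0.5225 head 0.3197
5.6 [0.44259975 0.03901186 0.1793011 ] [-0.7503415   1.51661188 -0.66045967]
[360, 186, 12, 4, 44] [0.6186, -0.1022, 0.006] r 0.3363 head 0.6956
```

Emit:
apply_moves:
  deltas:
    - [0, -0.4, -4.6, 0, 0, 0, 0]
    - [0, -0.4, -4.6, 0, 0, 0, 0]
    - [0, -0.4, -4.6, 0, 0, 0, 0]
    - [0, -0.4, -4.6, 0, 0, 0, 0]
    - [0, -0.3, -4.6, 0, 0, 0, 0]
    - [0, -0.3, -4.6, 0, 0, 0, 0]
    - [0, 0, 0, -4, 0, 0, 0]
    - [0, 0, 0, 0, 0, 0, 0]

```text
time_s: 6.4
ee_pos: [0.4176, -0.2362, 0.1336]
eef_rot: [3.14, -0.01, 2.721]
force: [-0.3, 0.3, -0.1]
grip_width: 0.0922
grip_force: 0.0
```

```bash
cat > wc.py <<'E'
from m import *
import sys
z=float(sys.argv[1])
c=cam("wrist",sys.argv[2])
o=ctrl.get_obs();print(o['time_s'],o['ee_pos'],o['eef_rot'],o['grip_width'])
for b in blobs(c,(3,80,20),(16,255,255),300,z): print(b)
E
python3 wc.py 0.016 w4.png
python3 - <<'E'
from m import *
c=cam("top","top2.png");P=np.array([.6235,.2341])
for b in blobs(c,(14,80,70),(28,255,255),5,0.006,(200,120,400,320)):
    d=np.array(b[2][:2])-P; a=np.arctan2(d[1],d[0]);print(b[1],b[2],'r',np.hypot(*d).round(4),'head',(a+np.deg2rad(130.69)).round(4))
for b in blobs(c,(3,80,30),(14,255,160),80,.016,(30,60,600,470)):print(b)
E
```

```text
6.45 [ 0.4186926  -0.23598282  0.13619668] [ 3.14035892 -0.0069542   2.72239187] 0.09315267610422308
([316.8, 242.7], [272, 200, 90, 86, 5945], [0.4207, -0.2381, 0.016])
[360, 186, 12, 4, 43] [0.6187, -0.1025, 0.006] r 0.3366 head 0.6959
[319, 264, 6, 7, 22] [0.412, 0.0037, 0.006] r 0.3128 head -0.0325
[327, 266, 11, 10, 41] [0.403, -0.0219, 0.006] r 0.3379 head -0.0009
([287.5, 114.5], [0, 0, 640, 480, 68443], [0.8011, 0.1033, 0.016])
([559.1, 94.5], [553, 85, 13, 21, 147], [0.8765, -0.5998, 0.016])
([566.8, 107.1], [555, 99, 25, 17, 181], [0.8438, -0.6198, 0.016])
([171.0, 240.2], [159, 228, 25, 25, 503], [0.4683, 0.3855, 0.016])
([165.4, 323.5], [152, 311, 28, 26, 568], [0.2603, 0.3891, 0.016])
```

View pics/w4.png

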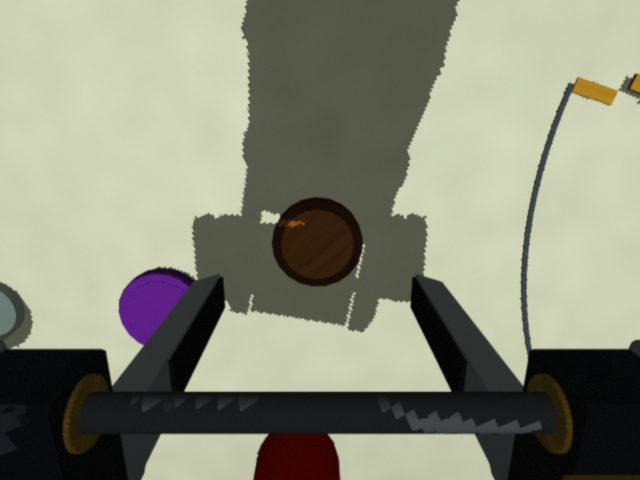

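View pics/top2.png

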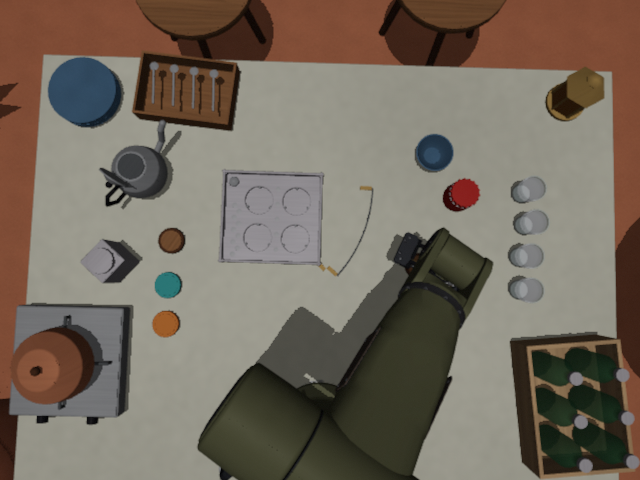

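Emit:
apply_moves:
  deltas:
    - [0, 0.28, -0.17, -4, 0, 0, 0]
    - [0, 0, 0, -4, 0, 0, 0]
    - [0, 0, 0, -2.3, 0, 0, 0]
    - [0, 0, 0, 0, 0, 0, 0]
    - [0, 0, 0, 0, 0, 0, 0]
  grip_force: 20

```text
time_s: 7.0
ee_pos: [0.4239, -0.2382, 0.0374]
eef_rot: [-3.141, 0.001, 2.724]
force: [0.6, 0.8, 0.0]
grip_width: 0.0938
grip_force: 0.0
```

Emit:
apply_moves:
  deltas:
    - [0, -0.2, 0, -0.5, 0, 0, 0]
    - [120, 0, 0, 0, 0, 0, 0]
    - [255, 0, 0, 0, 0, 0, 0]
    - [255, 0, 0, 0, 0, 0, 0]
    - [255, 0, 0, 0, 0, 0, 0]
    - [255, 0, 0, 0, 0, 0, 0]
    - [255, 0, 0, 0, 0, 0, 0]
    - [255, 0, 0, 0, 0, 0, 0]

```text
time_s: 7.8
ee_pos: [0.4212, -0.2384, 0.0311]
eef_rot: [-3.142, 0.0, 2.723]
force: [-1.6, 0.4, 6.0]
grip_width: 0.0652
grip_force: 20.0
```

Emit:
apply_moves:
  deltas:
    - [255, 0, 0, 4, 0, 0, 0]
    - [255, 0, 0, 4, 0, 0, 0]
    - [255, 1.5, 4, 2.5, 0, 0, 0]
    - [255, 1.5, 4, 2, 0, 0, 0]
    - [255, 1.5, 4, 2, 0, 0, 0]
    - [255, 1.5, 4, 0, 0, 0, 0]
    - [255, 1, 4, 0, 0, 0, 0]
    - [255, 0, 0, 0, 0, 0, 0]
    - [255, 0, 0, 0, 0, 0, 0]

```text
time_s: 8.7
ee_pos: [0.4909, -0.0379, 0.1755]
eef_rot: [-3.141, -0.001, 2.725]
force: [0.0, -0.4, -0.8]
grip_width: 0.0652
grip_force: 20.0
```

```bash
python3 wc.py 0.004 w5.png; python3 - <<'E'
from m import *
c=cam("wrist")
for w in [(.4854,.1651),(.4881,.0702)]:print(proj(c,[*w,.02]))
E
```

```text
8.75 [ 0.49085707 -0.03867944  0.1755983 ] [-3.14123032e+00 -5.01525977e-04  2.72313911e+00] 0.06511569157822929
([317.2, 293.9], [249, 228, 138, 131, 13950], [0.5549, -0.0666, 0.004])
(np.float64(563.8066032653333), np.float64(109.82490564262704))
(np.float64(444.35627169060115), np.float64(164.98907204136475))
```

View pics/w5.png

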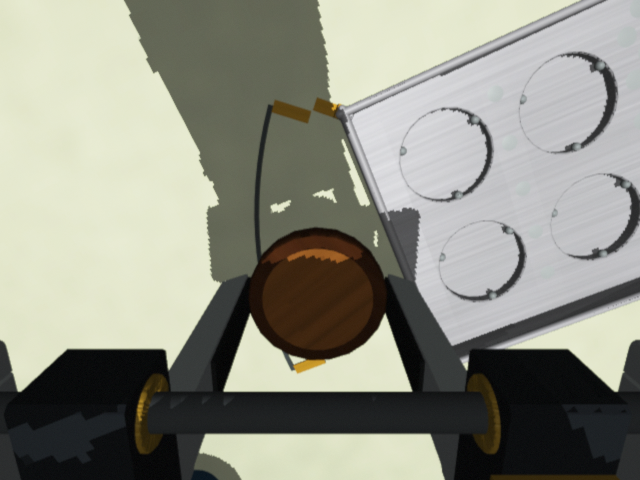

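```bash
python3 - <<'E'
from m import *
c=cam("wrist");P=np.array([.6235,.2341])
bl=[]
for b in blobs(c,(15,120,60),(25,255,255),60,0.0,(240,60,360,140)):
    q=ray(c,*b[0],0.006 if b[0][0]>310 else 0)[:2]-P;print(b[0],b[1],q+P,np.hypot(*q),np.arctan2(q[1],q[0])+np.deg2rad(130.69))
for u,v in((446,154),(568.5,103)):
    w=ray(c,u,v,.02)[:2]; print(w)
    q=w-P;print(np.hypot(*q),np.arctan2(q[1],q[0])+np.deg2rad(88.37))
print(np.hypot(.16,.14),np.arctan2(-.14,.16),np.hypot(.065,.14),np.arctan2(-.14,.065))
# coaster in hand, top z = TCP-0.0155
w=ray(c,317.2,293.9,ctrl.get_obs()['ee_pos'][2]-.016);print(w,ctrl.get_obs()['ee_pos'])
E
```

```text
[326.9, 106.6] [315, 97, 27, 20, 301] [0.41126574 0.00404665] 0.3129982820496844 -0.034957005214851566
[292.0, 110.7] [273, 100, 39, 22, 471] [ 0.40272768 -0.02244246] 0.3384589382496672 -0.0004231627279041028
[0.48072995 0.07365634]
0.21476837428310214 -0.7556252845053069
[0.48224531 0.1690852 ]
0.15549859242748093 -1.1678865654079889
0.212602916254693 -0.7188299996216245 0.15435349040433133 -1.1361261116456518
[ 0.48860843 -0.03847036  0.15971912] [ 0.4908358  -0.03931524  0.17571912]
```

Emit:
apply_moves:
  deltas:
    - [255, -0.3, 3.8, 0, 0, 0, 0]
    - [255, -0.3, 3.8, 0, 0, 0, 0]
    - [255, -0.3, 3.7, -2, 0, 0, 0]
    - [255, 0, 0, -4, 0, 0, 0]
    - [255, 0, 0, -3, 0, 0, 0]
    - [255, 0, 0, -1.5, 0, 0, 0]
    - [255, 0, 0, 0, 0, 0, 0]
    - [255, 0, 0, 0, 0, 0, 0]

```text
time_s: 9.65
ee_pos: [0.4824, 0.074, 0.0714]
eef_rot: [3.141, 0.0, 2.722]
force: [-0.8, 0.1, -1.5]
grip_width: 0.0653
grip_force: 20.0
```

Emit:
apply_moves:
  deltas:
    - [255, 0, 0, -1.2, 0, 0, 0]
    - [255, 0, 0, -0.8, 0, 0, 0]
    - [255, 0, 0, -0.3, 0, 0, 0]
    - [255, 0, 0, 0, 0, 0, 0]
    - [255, 0, 0, 0, 0, 0, 0]

```text
time_s: 10.15
ee_pos: [0.4821, 0.0747, 0.048]
eef_rot: [-3.142, -0.0, 2.723]
force: [0.4, 0.8, -1.0]
grip_width: 0.0654
grip_force: 20.0
```

Emit:
apply_moves:
  deltas:
    - [55, 0, 0, 0, 0, 0, 0]
    - [55, 0, 0, 0, 0, 0, 0]
    - [55, 0, 0, 0, 0, 0, 0]
    - [55, 0, 0, 1.5, 0, 0, 0]
    - [55, 0, 0, 3, 0, 0, 0]
    - [55, 0, 0, 3, 0, 0, 0]
    - [255, 0, 0, 3, 0, 0, 0]
    - [255, 0, 0, 0, 0, 0, 0]

```text
time_s: 10.95
ee_pos: [0.4836, 0.0748, 0.1566]
eef_rot: [3.139, 0.006, 2.723]
force: [0.9, -0.7, 0.1]
grip_width: 0.0612
grip_force: 0.0
```

```bash
python3 wc.py 0.0315 w6.png
```

```text
11.0 [0.48278338 0.07472552 0.15443963] [3.13991373e+00 3.09414921e-03 2.72277377e+00] 0.05676915688500906
([315.5, 228.8], [272, 186, 88, 86, 5936], [0.4805, 0.0749, 0.0315])
```

View pics/w6.png

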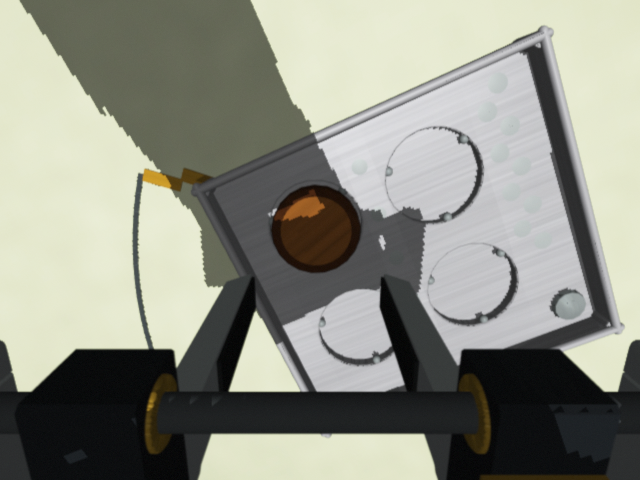

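Emit:
apply_moves:
  deltas:
    - [255, -0.1, 0, -4, 0, 0, 0]
    - [255, 0, 0, -3, 0, 0, 0]
    - [255, 0, 0, -1.5, 0, 0, 0]
    - [255, 0, 0, -0.8, 0, 0, 0]
    - [255, 0, 0, 0, 0, 0, 0]
    - [255, 0, 0, 0, 0, 0, 0]

```text
time_s: 11.6
ee_pos: [0.4813, 0.0747, 0.0602]
eef_rot: [3.141, 0.0, 2.723]
force: [0.3, -0.5, -0.2]
grip_width: 0.009
grip_force: 0.0
```

Emit:
apply_moves:
  deltas:
    - [255, 0, 0, -0.2, 0, 0, 0]
    - [255, 0, 0, -0.2, 0, 0, 0]
    - [255, 0, 0, -0.15, 0, 0, 0]
    - [255, 0, 0, -0.15, 0, 0, 0]
    - [255, 0, 0, -0.1, 0, 0, 0]
    - [255, 0, 0, -0.1, 0, 0, 0]
    - [255, 0, 0, -0.1, 0, 0, 0]
    - [255, 0, 0, 0, 0, 0, 0]

```text
time_s: 12.4
ee_pos: [0.4817, 0.0743, 0.0511]
eef_rot: [3.142, 0.002, 2.723]
force: [-5.7, -3.8, 20.4]
grip_width: 0.0006
grip_force: 9.8
```

Emit:
apply_moves:
  deltas:
    - [255, 0, 0, 3, 0, 0, 0]
    - [255, -0.5, 0, 5, 0, 0, 0]
    - [255, -0.5, -2, 5, 0, 0, 0]
    - [255, -3, -2, 0, 0, 0, 0]
    - [255, -3, -2, 0, 0, 0, 0]
    - [255, -3, -2, 0, 0, 0, 0]
    - [255, 0, 0, 0, 0, 0, 0]
    - [255, 0, 0, 0, 0, 0, 0]

```text
time_s: 13.2
ee_pos: [0.3816, -0.004, 0.1761]
eef_rot: [3.141, 0.001, 2.722]
force: [0.4, -0.4, 1.2]
grip_width: 0.0005
grip_force: 0.0
```

```bash
cat > w7.py <<'E'
from m import *
o=ctrl.get_obs();print(o['time_s'],o['ee_pos'],o['eef_rot'],o['force'])
c=cam("wrist","w7.png");P=np.array([.6235,.2341])
for b in blobs(c,(15,120,50),(25,255,255),60,0.0,(0,0,640,300)):
    for z in (0,.006):
        q=ray(c,*b[0],z)[:2]-P;print(b[0],b[1],q+P,np.hypot(*q).round(4),np.arctan2(q[1],q[0])+np.deg2rad(130.69))
for b in blobs(c,(3,80,20),(14,255,255),800,0.026): print(b)
E
python3 w7.py
```

```text
13.2 [ 0.38155977 -0.00400151  0.17610669] [3.14125298e+00 7.90437143e-04 2.72172372e+00] [ 0.39028131 -0.3888173   1.23773701]
[308.7, 247.0] [291, 238, 36, 19, 358] [ 0.4034731  -0.02231872] 0.3379 0.0010101852419599489
[308.7, 247.0] [291, 238, 36, 19, 358] [ 0.40171544 -0.02138579] 0.3383 -0.004728249294136511
[339.8, 246.8] [329, 239, 24, 17, 228] [0.41442848 0.00275436] 0.3118 -0.024691682069553522
[339.8, 246.8] [329, 239, 24, 17, 228] [0.41247242 0.00323321] 0.3128 -0.030357999194221996
([450.3, 292.1], [411, 255, 79, 73, 4230], [0.4805, 0.0738, 0.026])
```

Emit:
apply_moves:
  deltas:
    - [255, 0, 4.8, -3, 0, 0, 0]
    - [255, 0, 0, -4, 0, 0, 0]
    - [255, 0, 0, -4, 0, 0, 0]
    - [255, 0, 0, -2, 0, 0, 0]
    - [255, 0.8, 0, 0, 0, 0, 0]
    - [255, 0.8, 0, 0, 0, 0, 0]
    - [255, 0.5, 0, 0, 0, 0, 0]
    - [255, 0.5, 0, 0, 0, 0, 0]
    - [255, 0.4, 0, 0, 0, 0, 0]
    - [255, 0, 0, 0, 0, 0, 0]

```text
time_s: 14.25
ee_pos: [0.4114, 0.0383, 0.0498]
eef_rot: [-3.141, -0.001, 2.723]
force: [-4.9, -2.5, -1.0]
grip_width: 0.0009
grip_force: 2.6
```

Emit:
apply_moves:
  deltas:
    - [255, -1.5, 0, 0, 0, 0, 0]
    - [255, -1.5, 0, 4, 0, 0, 0]
    - [255, 0, -3, 5, 0, 0, 0]
    - [255, 0, 0, 4, 0, 0, 0]
    - [255, 0, 0, 0, 0, 0, 0]

```text
time_s: 14.75
ee_pos: [0.384, 0.0124, 0.1778]
eef_rot: [3.138, 0.01, 2.722]
force: [0.1, 0.9, -0.7]
grip_width: 0.0005
grip_force: 0.0
```

```bash
python3 w7.py
```

```text
14.75 [0.38395564 0.01235169 0.1778286 ] [3.1380011  0.00960406 2.7217878 ] [ 0.11032847  0.88421202 -0.66737942]
[290.0, 249.2] [273, 240, 35, 19, 353] [ 0.40324107 -0.02235994] 0.3381 0.0005687064010495568
[290.0, 249.2] [273, 240, 35, 19, 353] [ 0.40151    -0.02113214] 0.3383 -0.005678444444313424
[316.8, 260.9] [306, 254, 27, 16, 222] [ 0.42303707 -0.00517038] 0.3121 0.01280050146284717
[316.8, 260.9] [306, 254, 27, 16, 222] [ 0.42094856 -0.00425296] 0.3128 0.005798728879507831
([426.3, 301.9], [387, 265, 78, 72, 4067], [0.4862, 0.0689, 0.026])
```

Emit:
apply_moves:
  deltas:
    - [0, 1.05, 4.67, 0, 0, 0, 0]
    - [0, 1.05, 4.67, 0, 0, 0, 0]
    - [0, 1.05, 4.67, 0, 0, 0, 0]
    - [0, 1.05, 4.67, 0, 0, 0, 0]
    - [0, 1.05, 4.67, 0, 0, 0, 0]
    - [0, 1.05, 4.67, 0, 0, 0, 0]
    - [0, 1.05, 4.67, 0, 0, 0, 0]
    - [0, 1.05, 4.67, -2, 0, 0, 0]
    - [0, 0, 0, -2, 0, 0, 0]
    - [0, 0, 0, 0, 0, 0, 0]

```text
time_s: 15.8
ee_pos: [0.4635, 0.3849, 0.1288]
eef_rot: [-3.136, -0.003, 2.724]
force: [0.1, -0.4, 0.5]
grip_width: 0.0771
grip_force: 0.0
```

```bash
python3 wc.py 0.016 w8.png
```

```text
15.85 [0.46425317 0.38452647 0.13107469] [-3.13829609e+00 -1.83911987e-03  2.72341781e+00] 0.08084017857646347
([324.2, 241.8], [279, 197, 91, 89, 6289], [0.4671, 0.3876, 0.016])
```

View pics/w8.png

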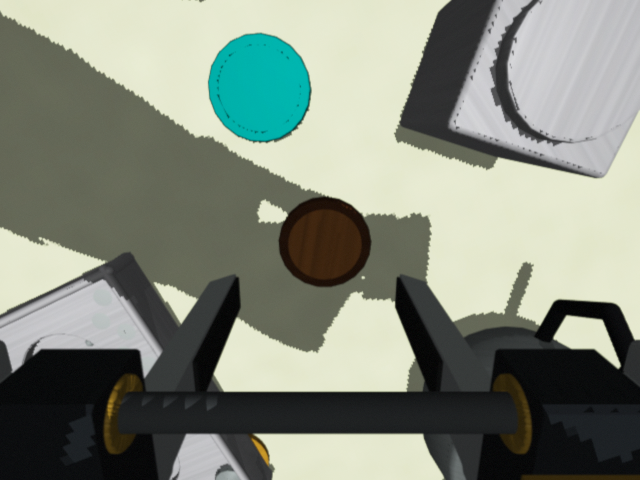

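```bash
python3 - <<'E'
from m import *
c=cam("top")
for n,p,z in(("tincap",(103,261),.122),("tin corner front",(122,243),.11),("tin left bottom R",(138,261),.0),("pot mid",(139,172),.08),("pot lid edge",(118,183),.17),("handle",(112,199),.09),("handle2",(122,192),.09)):print(n,ray(c,*p,z).round(3))
E
```

```text
tincap [0.409 0.51  0.122]
tin corner front [0.453 0.473 0.11 ]
tin left bottom R [0.414 0.471 0.   ]
pot mid [0.627 0.453 0.08 ]
pot lid edge [0.584 0.467 0.17 ]
handle [0.558 0.51  0.09 ]
handle2 [0.576 0.487 0.09 ]
```

Emit:
apply_moves:
  deltas:
    - [0, 0.28, 0.25, -3, 0, 0, -0.1]
    - [0, 0, 0, -4, 0, 0, 0]
    - [0, 0, 0, -2.5, 0, 0, 0]
    - [0, 0, 0, 0, 0, 0, 0]
    - [0, 0, 0, 0, 0, 0, 0]

```text
time_s: 16.4
ee_pos: [0.4687, 0.3872, 0.0398]
eef_rot: [3.14, 0.001, 2.622]
force: [-0.3, -0.1, 0.1]
grip_width: 0.0941
grip_force: 0.0
```

Emit:
apply_moves:
  deltas:
    - [0, -0.12, 0, -0.8, 0, 0, 0]
    - [120, 0, 0, 0, 0, 0, 0]
    - [255, 0, 0, 0, 0, 0, 0]
    - [255, 0, 0, 0, 0, 0, 0]
    - [255, 0, 0, 0, 0, 0, 0]
    - [255, 0, 0, 0, 0, 0, 0]
    - [255, 0, 0, 0, 0, 0, 0]
    - [255, 0, 0, 0, 0, 0, 0]

```text
time_s: 17.2
ee_pos: [0.4668, 0.3874, 0.0303]
eef_rot: [3.141, 0.0, 2.623]
force: [-1.1, -1.1, 5.4]
grip_width: 0.0653
grip_force: 20.0
```

Emit:
apply_moves:
  deltas:
    - [255, 0, 0, 4, 0, 0, 0]
    - [255, 0, 0, 4, 0, 0, 0]
    - [255, -1, -4, 2.5, 0, 0, 0]
    - [255, -1, -4, 2, 0, 0, 0]
    - [255, -1, -4, 2, 0, 0, 0]
    - [255, 0, 0, 0, 0, 0, 0]
    - [255, 0, 0, 0, 0, 0, 0]

```text
time_s: 17.9
ee_pos: [0.4369, 0.2671, 0.1753]
eef_rot: [3.141, 0.0, 2.622]
force: [-0.6, 0.3, -0.9]
grip_width: 0.0655
grip_force: 20.0
```

```bash
python3 wc.py 0.16 w9.png; python3 - <<'E'
from m import *
c=cam("wrist");o=ctrl.get_obs()
for w in ((65,-140),(160,-140)):
    a=np.deg2rad(-88.37)+.008;ex=np.array([np.cos(a),np.sin(a)]);ey=np.array([-ex[1],ex[0]])
    p=np.array([.6235,.2341])+w[0]/1e3*ex+w[1]/1e3*ey;print(p,proj(c,[*p,.02]))
E
```

```text
17.95 [0.43679006 0.26756628 0.17464271] [ 3.14157993e+00 -1.54960933e-04  2.62246862e+00] 0.06584483490230013
([317.1, 298.3], [249, 232, 137, 131, 13790], [0.4365, 0.267, 0.16])
([162.1, 352.7], [135, 343, 44, 28, 332], [0.4241, 0.1862, 0.16])
[0.48596164 0.16404146] (np.float64(242.66352011549077), np.float64(327.0204324520484))
[0.48942351 0.06910456] (np.float64(156.92633892475547), np.float64(376.0427866155479))
```

View pics/w9.png

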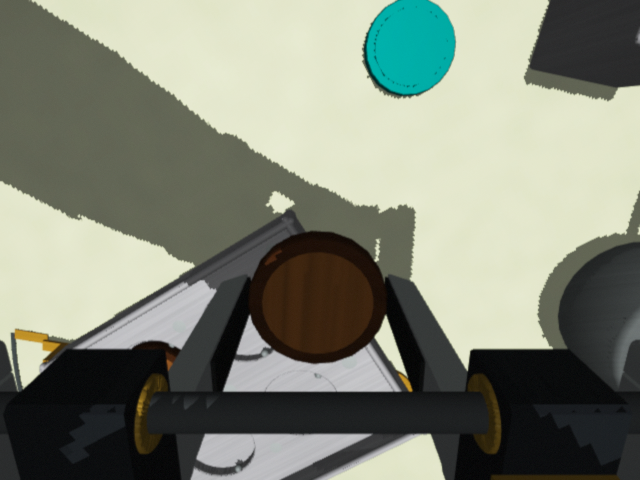

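Emit:
apply_moves:
  deltas:
    - [255, 1.6, -3.5, 0, 0, 0, 0]
    - [255, 1.6, -3.5, 0, 0, 0, 0]
    - [255, 1.67, -3.36, -2, 0, 0, 0]
    - [255, 0, 0, -4, 0, 0, 0]
    - [255, 0, 0, -3, 0, 0, 0]
    - [255, 0, 0, -1.5, 0, 0, 0]
    - [255, 0, 0, 0, 0, 0, 0]
    - [255, 0, 0, 0, 0, 0, 0]

```text
time_s: 18.8
ee_pos: [0.4855, 0.1643, 0.0697]
eef_rot: [-3.141, -0.001, 2.624]
force: [0.2, 0.3, -0.8]
grip_width: 0.0655
grip_force: 20.0
```

Emit:
apply_moves:
  deltas:
    - [255, 0, 0, -1.2, 0, 0, 0]
    - [255, 0, 0, -0.8, 0, 0, 0]
    - [255, 0, 0, -0.2, 0, 0, 0]
    - [255, 0, 0, 0, 0, 0, 0]
    - [255, 0, 0, 0, 0, 0, 0]

```text
time_s: 19.3
ee_pos: [0.4854, 0.1637, 0.0481]
eef_rot: [-3.142, -0.0, 2.623]
force: [-2.6, -0.7, 0.0]
grip_width: 0.0652
grip_force: 20.0
```

Emit:
apply_moves:
  deltas:
    - [55, 0, 0, 0, 0, 0, 0]
    - [55, 0, 0, 0, 0, 0, 0]
    - [55, 0, 0, 0, 0, 0, 0]
    - [55, 0, 0, 1.5, 0, 0, 0]
    - [55, 0, 0, 3, 0, 0, 0]
    - [55, 0, 0, 3, 0, 0, 0]
    - [255, 0, 0, 3, 0, 0, 0]
    - [255, 0, 0, 0, 0, 0, 0]

```text
time_s: 20.1
ee_pos: [0.487, 0.1641, 0.1568]
eef_rot: [3.137, 0.005, 2.623]
force: [0.8, -0.4, -0.7]
grip_width: 0.0614
grip_force: 0.0
```

```bash
python3 wc.py 0.0315 w10.png
```

```text
20.15 [0.48612401 0.16383973 0.15457675] [3.13909110e+00 2.59504762e-03 2.62272580e+00] 0.05698461711024113
([314.8, 229.7], [271, 187, 88, 87, 5952], [0.4843, 0.1639, 0.0315])
([203.3, 280.4], [170, 247, 81, 77, 3491], [0.477, 0.0699, 0.0315])
```

View pics/w10.png

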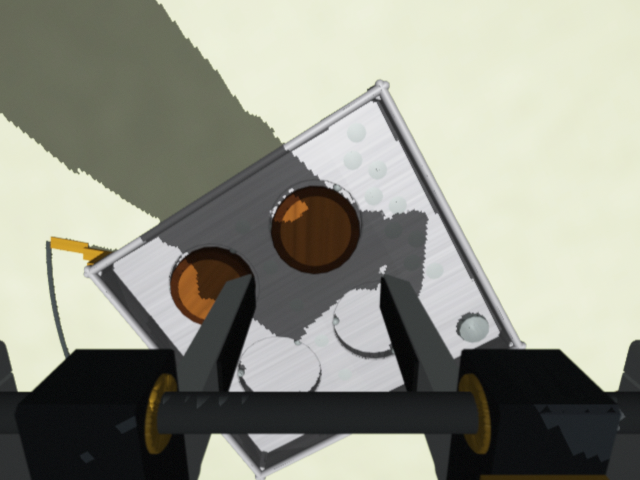

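Emit:
apply_moves:
  deltas:
    - [255, -0.1, 0, -4, 0, 0, 0]
    - [255, 0, 0, -3, 0, 0, 0]
    - [255, 0, 0, -1.5, 0, 0, 0]
    - [255, 0, 0, -0.8, 0, 0, 0]
    - [255, 0, 0, 0, 0, 0, 0]
    - [255, 0, 0, 0, 0, 0, 0]

```text
time_s: 20.75
ee_pos: [0.4846, 0.1637, 0.0603]
eef_rot: [3.141, 0.0, 2.623]
force: [-0.9, 0.3, -0.0]
grip_width: 0.009
grip_force: 0.0
```

Emit:
apply_moves:
  deltas:
    - [255, 0, 0, -0.2, 0, 0, 0]
    - [255, 0, 0, -0.2, 0, 0, 0]
    - [255, 0, 0, -0.15, 0, 0, 0]
    - [255, 0, 0, -0.15, 0, 0, 0]
    - [255, 0, 0, -0.1, 0, 0, 0]
    - [255, 0, 0, -0.1, 0, 0, 0]
    - [255, 0, 0, -0.1, 0, 0, 0]
    - [255, 0, 0, 0, 0, 0, 0]

```text
time_s: 21.55
ee_pos: [0.4849, 0.1637, 0.0512]
eef_rot: [3.141, 0.001, 2.623]
force: [-4.0, -2.4, 17.1]
grip_width: 0.0004
grip_force: 8.5
```

Emit:
apply_moves:
  deltas:
    - [255, 0, 0, 3, 0, 0, 0]
    - [255, -0.5, 0, 5, 0, 0, 0]
    - [255, -0.5, -3, 5, 0, 0, 0]
    - [255, -3, -3, 0, 0, 0, 0]
    - [255, -3, -3, 0, 0, 0, 0]
    - [255, -3, -3, 0, 0, 0, 0]
    - [255, 0, 0, 0, 0, 0, 0]
    - [255, 0, 0, 0, 0, 0, 0]

```text
time_s: 22.35
ee_pos: [0.3853, 0.0478, 0.1728]
eef_rot: [3.141, 0.001, 2.621]
force: [-0.1, 0.4, -0.6]
grip_width: 0.0005
grip_force: 0.0
```

```bash
python3 w7.py; python3 - <<'E'
from m import *
c=cam("top");P=np.array([.6235,.2341])
for b in blobs(c,(3,80,20),(14,255,255),80,.026,(60,140,500,300)):print(b)
for b in blobs(c,(14,80,70),(28,255,255),5,0.006,(200,120,400,320)):
    d=np.array(b[2][:2])-P; a=np.arctan2(d[1],d[0]);print(b[1],b[2],'r',np.hypot(*d).round(4),'head',(a+np.deg2rad(130.69)).round(4))
E
```

```text
22.35 [0.38532369 0.04779688 0.17280502] [3.14091990e+00 9.78649516e-04 2.62145141e+00] [-0.14844991  0.38564318 -0.55116186]
[267.2, 276.0] [242, 266, 54, 23, 529] [ 0.4096896  -0.01768373] 0.3303 0.006155050432791409
[267.2, 276.0] [242, 266, 54, 23, 529] [ 0.4079368  -0.01574421] 0.33 -0.0016984173480043552
([501.9, 255.9], [461, 217, 83, 78, 4819], [0.4813, 0.1645, 0.026])
([398.4, 314.2], [360, 279, 78, 71, 4121], [0.4866, 0.0687, 0.026])
([258.8, 236.6], [246, 224, 26, 25, 495], [0.4832, 0.1639, 0.026])
([297.1, 235.8], [285, 224, 25, 25, 491], [0.4878, 0.0682, 0.026])
[360, 186, 12, 4, 44] [0.6186, -0.1022, 0.006] r 0.3363 head 0.6956
```

View pics/w7.png

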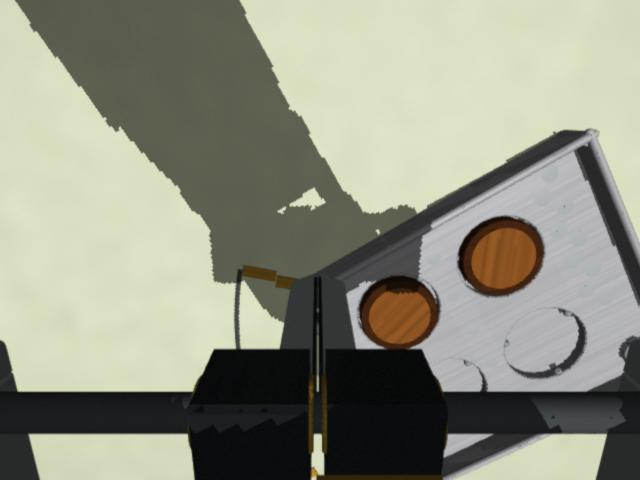

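Emit:
apply_moves:
  deltas:
    - [255, 0.3, -1, -4, 0, 0, 0]
    - [255, 0, 0, -4, 0, 0, 0]
    - [255, 0, 0, -3.5, 0, 0, 0]
    - [255, 0, 0, -1, 0, 0, 0]
    - [255, 0.8, 0, 0, 0, 0, 0]
    - [255, 0.8, 0, 0, 0, 0, 0]
    - [255, 0.3, 0, 0, 0, 0, 0]
    - [255, 0, 0, 0, 0, 0, 0]

```text
time_s: 23.25
ee_pos: [0.4083, 0.0381, 0.0485]
eef_rot: [3.14, 0.002, 2.623]
force: [-0.4, 0.1, 0.3]
grip_width: 0.0003
grip_force: 0.0
```

Emit:
apply_moves:
  deltas:
    - [255, 0.4, -0.42, 0, 0, 0, 0.02]
    - [255, 0.4, -0.42, 0, 0, 0, 0.02]
    - [255, 0.83, -0.8, 0, 0, 0, 0.04]
    - [255, 0.87, -0.77, 0, 0, 0, 0.04]
    - [255, 0.9, -0.73, 0, 0, 0, 0.04]
    - [255, 0.93, -0.7, 0, 0, 0, 0.04]
    - [255, 0.95, -0.66, 0, 0, 0, 0.04]
    - [255, 0.98, -0.62, 0, 0, 0, 0.04]
    - [255, 1.0, -0.58, 0, 0, 0, 0.04]
    - [255, 0, 0, 0, 0, 0, 0]

```text
time_s: 24.25
ee_pos: [0.4805, -0.0195, 0.048]
eef_rot: [3.142, 0.001, 2.943]
force: [-0.3, -0.8, 0.5]
grip_width: 0.0004
grip_force: 0.0
```

Emit:
apply_moves:
  deltas:
    - [255, 1.02, -0.54, 0, 0, 0, 0.04]
    - [255, 1.04, -0.5, 0, 0, 0, 0.04]
    - [255, 1.06, -0.46, 0, 0, 0, 0.04]
    - [255, 1.08, -0.41, 0, 0, 0, 0.04]
    - [255, 1.1, -0.37, 0, 0, 0, 0.04]
    - [255, 1.11, -0.33, 0, 0, 0, 0.04]
    - [255, 1.12, -0.28, 0, 0, 0, 0.04]
    - [255, 0, 0, 0, 0, 0, 0]

```text
time_s: 25.05
ee_pos: [0.5555, -0.048, 0.0478]
eef_rot: [-3.141, 0.001, -3.061]
force: [-0.1, 0.7, 0.2]
grip_width: 0.0006
grip_force: 0.0
```

```bash
python3 hd.py; python3 w7.py
```

```text
25.1 [ 0.55495141 -0.04764084  0.04765221] [-0.46131003 -0.22142484 -1.24996989]
[277, 211, 2, 4, 7] [0.5483, 0.1208, 0.006] r 0.136 head 0.1242
[290, 210, 4, 3, 7] [0.553, 0.0852, 0.006] r 0.1647 head 0.268
25.1 [ 0.55495141 -0.04764084  0.04765221] [ 3.14149815e+00  4.45482479e-04 -3.06209153e+00] [-0.46131003 -0.22142484 -1.24996989]
[630.0, 256.8] [624, 249, 13, 17, 74] [0.53165458 0.1202707 ] 0.1463 0.03125868590329839
[630.0, 256.8] [624, 249, 13, 17, 74] [0.52991936 0.11509921] 0.1514 0.043789619120427226
[613.1, 259.7] [608, 252, 12, 17, 71] [0.53403203 0.11162052] 0.1517 0.07928812822907627
[613.1, 259.7] [608, 252, 12, 17, 71] [0.53222649 0.10670485] 0.1567 0.08848683675721558
[605.0, 268.3] [598, 255, 14, 29, 144] [0.53928977 0.10865575] 0.1511 0.11897371389703038
[605.0, 268.3] [598, 255, 14, 29, 144] [0.53732873 0.10382777] 0.1562 0.12577768572683867
([596.2, 293.1], [540, 229, 100, 127, 8275], [0.5438, 0.0871, 0.026])
([455.8, 356.4], [391, 322, 114, 71, 4546], [0.5842, 0.0254, 0.026])
```

Emit:
apply_moves:
  deltas:
    - [255, 1.13, -0.25, 0, 0, 0, 0.04]
    - [255, 1.14, -0.2, 0, 0, 0, 0.04]
    - [255, 0.3, -0.05, 0, 0, 0, 0.01]
    - [255, 0, 0, 0, 0, 0, 0]
    - [255, -1, 0, 0, 0, 0, 0]
    - [255, -2, 0, 3, 0, 0, 0]
    - [255, -2, 0, 5, 0, 0, 0]
    - [255, -2, 0, 5, 0, 0, 0]
    - [255, 0, 0, 0, 0, 0, 0]
    - [255, 0, 0, 0, 0, 0, 0]

```text
time_s: 26.15
ee_pos: [0.5133, -0.0527, 0.1712]
eef_rot: [-3.141, 0.002, -2.972]
force: [-0.6, 0.4, -1.1]
grip_width: 0.0005
grip_force: 0.0
```

```bash
python3 hd.py; python3 w7.py
```

```text
26.2 [ 0.51314303 -0.05264133  0.16991116] [ 0.23238707 -0.14932941 -0.7741334 ]
[365, 186, 7, 2, 10] [0.6215, -0.1082, 0.006] r 0.3423 head 0.7043
[283, 200, 4, 4, 9] [0.5762, 0.103, 0.006] r 0.1394 head 0.3639
[291, 201, 6, 3, 6] [0.5755, 0.081, 0.006] r 0.1604 head 0.4064
[342, 228, 1, 5, 5] [0.5076, -0.045, 0.006] r 0.3022 head 0.3166
26.2 [ 0.51314303 -0.05264133  0.16991116] [ 3.14146943e+00  7.23042145e-06 -2.97129632e+00] [ 0.23238707 -0.14932941 -0.7741334 ]
[381.3, 88.4] [365, 69, 33, 40, 536] [ 0.40247529 -0.02213537] 0.3384 -0.0015804427400243348
[381.3, 88.4] [365, 69, 33, 40, 536] [ 0.4030233  -0.02296338] 0.3387 0.0012418150098270075
([480.0, 304.3], [441, 267, 79, 74, 4396], [0.5556, 0.0913, 0.026])
([382.4, 338.4], [354, 323, 61, 27, 1251], [0.6007, 0.0184, 0.026])
```

Emit:
apply_moves:
  deltas:
    - [255, -4, 0, 3, 0, 0, 0]
    - [255, -4, 0, 0, 0, 0, 0]
    - [255, -3, -3, 0, 0, 0, 0]
    - [255, -1, -4.5, 0, 0, 0, 0]
    - [255, 0, -4.8, 0, 0, 0, 0]
    - [255, 0, -4.8, 0, 0, 0, 0]
    - [255, 0, 0, 0, 0, 0, 0]

```text
time_s: 26.95
ee_pos: [0.3928, -0.2277, 0.1986]
eef_rot: [3.14, -0.002, -2.975]
force: [0.1, 0.2, 0.3]
grip_width: 0.0006
grip_force: 0.0
```

```bash
python3 hd.py;  python3 - <<'E'
from m import *
c=cam("top","top3.png")
im=c['img'][115:285,205:395];im=cv2.resize(im,None,fx=3.5,fy=3.5,interpolation=cv2.INTER_CUBIC);cv2.imwrite('pics/crop3.png',im[:,:,::-1])
for b in blobs(c,(3,80,20),(14,255,255),80,.026,(200,120,400,300)):print(b)
E
```

```text
27.0 [ 0.39290081 -0.22548727  0.19852729] [ 0.20660044  0.66189382 -0.28479064]
[319, 180, 5, 3, 6] [0.6316, 0.0121, 0.006] r 0.2221 head 0.7466
[353, 186, 19, 6, 66] [0.617, -0.0944, 0.006] r 0.3286 head 0.6904
[284, 201, 4, 5, 7] [0.5728, 0.1005, 0.006] r 0.1429 head 0.3475
[280, 206, 4, 3, 6] [0.5613, 0.1112, 0.006] r 0.1377 head 0.2417
[288, 208, 2, 5, 7] [0.5542, 0.0933, 0.006] r 0.1569 head 0.2528
[292, 212, 5, 4, 8] [0.547, 0.0791, 0.006] r 0.1729 head 0.2517
[327, 266, 11, 10, 41] [0.403, -0.0219, 0.006] r 0.3379 head -0.0009
([317.6, 183.9], [306, 172, 25, 25, 490], [0.6211, 0.0205, 0.026])
([288.7, 208.2], [277, 196, 25, 25, 488], [0.5571, 0.0916, 0.026])
```

View pics/crop3.png

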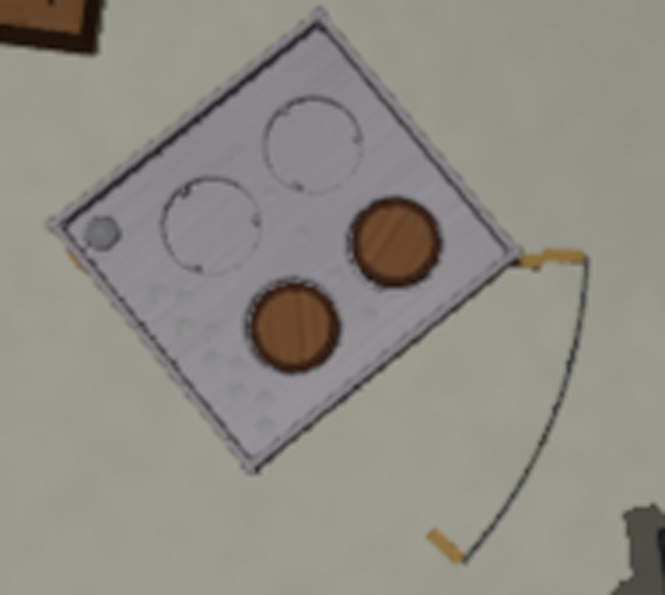

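```bash
python3 -c "
from station import ctrl
print(ctrl.hand_in())"
```

```text
the job is handed in; nothing more can be done
None
```

The job is handed in: the two wooden coasters I found were pressed home in their own wells with the tray at the near strip, and the tray now stands at a measured heading of about 0.68, lined up with the far strip; the judge returned no verdict.

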